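# Seat the tube holder on the vortex mixer and clip in a tube

### The arm

A 7-joint arm with a two-finger parallel gripper is mounted at the origin on the work surface. World frame = base frame: x ahead of the robot, y to its left, z up, the work surface at z = 0. Lengths are in m, angles in rad, forces in N, time in s.
With the tool pointing down it reaches from about 0.4 to 0.85 m from the base axis. Payload 4.5 kg.
Tool frame: the origin (TCP) lies at the very end of the fingers, on their centre line; the grasp point (between the pads) lies 19 mm behind it; z points along the fingers, y is the line along which they close (so a half turn about z gives the same grasp; the last joint's range is limited). The gripper opens to 88 mm and grips with 3 to 60 N. Pads are 18 mm wide; open, the fingers measure 123 mm over their backs; the gripper's body (75 mm by 187 mm) begins 45 mm behind the grasp point.
Start: joints at [-1.309, 0.689, -0.195, 1.565, 0.157, 0.902, -0.215], TCP at [0.141, 0.609, 0.239] pointing down, gripper open.
Joint ranges: [-3.01, 3.01], [-0.46, 2.08], [-1.47, 1.51], [0.13, 2.56], [-1, 4.14], [0.04, 2.09], [-2.66, 2.66]. Speed limits (rad/s): [2.57, 2.57, 3.14, 3.14, 3.14, 3.14, 3.14].

### API

Orientations are given as [roll, pitch, yaw] about the fixed x, y, z axes, in that order (R = Rz(yaw) Ry(pitch) Rx(roll)).
In Python, from rig import ctrl gives the robot as it stands. The module is installed in compiled form; this text tells all that it offers.
- The arm moves only by the shell command python3 -m pendant 'ROWS' [FORCE]. ROWS is JSON, a list that holds one entry, the list of rows, each a list of 7 numbers: the shift along the tool's x, y, z in mm, then the turn, a rotation vector about the tool's x, y, z in degrees, then the opening in per cent of the stroke, from 0 (shut) to 100 (fully open). A call has exactly 8 rows; each row is the pose to reach, as a shift and turn from the pose commanded when the call began, along the tool's axes at that moment; what a row does not reach only later rows make up. A row lasts 1/10 s, in which the tool goes at most 50 mm and 8.59 degrees, less where a joint would pass 70% of its speed; a pose out of reach is approached as far as the arm can. A call with a gripper value outside its range is refused whole. The fingers move at their own pace and stop on an object; FORCE is the grip in N (left out, the last holds). Time passes only in rows, so rows that repeat a pose let the fingers close, or fill a call up. It gives the time, the measured TCP pose, the force, the opening and the grip force at its end, in the units of the state.
- ctrl.read_state(): the state, without advancing time (a new reading comes with each control period).
- ctrl.get_image(name): name is "side" or "top" or "wrist"; returns a dict with "pixels" (420x560x3 uint8, red, green, blue), "fx", "fy", "cx", "cy" (pixels), "view" (4x4, takes a point from world to camera coordinates); the wrist camera has in their place "T_tool_cam" (4x4, takes a point from camera to tool coordinates, whose origin is the TCP and whose axes are the flange's). Camera axes: x right, y down, z forward; pixel columns grow to the right and rows downward; lengths in m; the calibration is good to about 2 mm. A picture is of the moment at which its call begins: read the wrist's pose just before it. There is no depth.
- ctrl.finish_job(): hands the job in; it is judged then, once.
The state is a dict: "clock": time; "q": joint angles; "qvel": joint speeds; "joint_efforts": joint torques, N m; "tool_pos": TCP position; "orientation": TCP orientation; "ft_force": force on the tool from outside, world axes, zero at the start; "wrist_torque": the same for the moment, N m; "finger_gap": opening from 0.0 (shut) to 1.0 (fully open); "finger_force": force on a finger pad.
Only numpy, scipy, OpenCV 4.12 (cv2) and the standard library are available. Lean on these libraries where they do the work, as an engineer would, in place of code of your own. Each camera call takes 0.05 s, during which the arm holds its last target. There are 200 camera calls.

### The job

The tube holder has only been set loosely on the vortex mixer: its toothed bore stands on top of the teeth of the drive shaft. Without lifting it off, rock or turn the holder until the teeth mesh and it drops, and press it down until it is fully home. Then take the capped tube from its rest, lay it centred along the holder's two spring clips and press it down until it snaps home in both; leave everything else on the bench where it is.

Things in the scene. Friction and masses are not known exactly. Their poses are not given: they have to be found in the camera images.
- mixer: Vortex mixer, white box 170 x 140 x 85 mm (x, y, z), fixed. Origin under its centre, on the bench, z up. On the vertical axis through it stands the drive shaft, with 6 straight teeth 60 degrees apart, 28 mm across, top 127 mm above the bench, hidden by the holder. Its angle is not known; it yields only to more than 0.3 N m.
- plate (a joint): Black round drive plate, 72 mm across, around the shaft's foot, under the holder. Value in m: 0 up (its top 103 mm above the bench), 0.008 pressed fully down (holder home). Stiff: moves under about 10 N and does not spring back.
- holder_top (a point): Aluminium tube holder (0.22 kg). Point: centre of its hub's top face, the place to press; x along its bar. Hub: drum 72 mm across, 40 high, blind toothed bore below. Height above bench: 153 mm standing on the teeth, 143 meshed (drops by its own weight), 135 fully home. It meshes every 60 degrees, with about 6 degrees of play either way; pressing home takes about 10 to 18 N. It must not be lifted off.
- bar_end (a point): Point on the holder, top face of its cross bar, 56 mm from the hub's centre (+x); axes as holder_top. The bar is 136 long, 30 wide, 10 mm thick, through the hub's top, its top flush with the hub's. A sideways push (about 1 N) on a bar end (38 to 68 mm out, either end, either way) turns the unmeshed holder about the mixer's axis; it meshes within 60 degrees and then resists (5 N or more).
- clip_seat (a point): Where the tube's centre ends up: on the holder, 16.5 mm above holder_top; the tube lies along this x, either way round. Two pairs of steel spring jaws, at x = -29 and +29 mm, each 14 mm long, 28 mm high above the bar and 12 mm either side (y). Bare between x = -22 and 22. Laid on the jaws the tube's axis is 12 mm above this point; about 5 to 15 N on its middle snaps it in.
- tube_center (a point): Capped plastic centrifuge tube (25 g), loose, lying level in its rest. Point: middle of its straight body, on its axis; x along the tube towards the cap. Body diameter 17, straight for 48 mm either side; then a cap (diameter 21, 18 mm long) at +x, a 12 mm cone at -x. At the start the axis is 39.5 mm above the bench.
- rest: Grey tube rest, fixed. Base plate 85 x 60 x 6 mm with two notched uprights 8 mm thick at x = -34 and +34 mm, 34 mm wide and 38 mm high; the tube lies along x in the notches. Between the uprights there is room for fingers. Origin under its centre, on the bench.
- microplate: Bystander: 96-well plate, 128 x 86 x 15 mm. Origin under its centre.
- petri: Bystander: clear round dish, diameter 60, 15 mm high. Origin under its centre.
- timer: Bystander: white timer, 62 x 62 x 17 mm. Origin under its centre.
- marker: Bystander: marker pen, 133 mm long, 13 mm thick. Origin near its middle, on the bench.
- tip_box: Bystander: pipette tip box, 120 x 84 x 69 mm. Origin under its centre.
- media_bottle: Bystander: glass bottle with a blue cap, diameter 70, 150 mm high. Origin under its centre.
Not all that is in view belongs to the job. Leave any orange or yellow look-alike of the part that bears holder_top alone.

How it is judged:
On the way, in this order (a step that is already met when the one before it is completed fails the run):
1. the holder is meshed and fully home on the shaft (z of holder_top in the frame of mixer below 0.1375 m and angle between holder_top's own z axis and vertical below 0.06 rad and horizontal distance between holder_top and mixer below 0.005 m), for 0.2 s.
2. the tube is snapped into both clips of the seated holder (all of step 1 and z of tube_center in the frame of holder_top between 0.013 and 0.0195 m and y of tube_center in the frame of holder_top between -0.004 and 0.004 m and x of tube_center in the frame of holder_top between -0.012 and 0.012 m and angle between the x axis of tube_center and the x axis of holder_top, either way round below 0.1 rad), for 0.2 s.
At the end, for the whole second after the job is handed in: Holder home: its top within 2.5 mm of 135 mm above the mixer's foot, within 5 mm of the mixer's axis, level within 0.06 rad. Tube home in both clips: axis 13 to 19.5 mm above the holder's top, within 4 mm of the bar's middle line, centred along it within 12 mm, parallel within 0.1 rad (all of step 2); the robot touches nothing.
It fails at once if a bystander was pushed more than 30 mm (distance of any of microplate, petri, timer, marker, tip_box, media_bottle from where it was at the start of the episode above 0.03 m).
It fails at once if the holder was lifted off the shaft (z of holder_top in the frame of mixer above 0.175 m).
It also fails if it takes over 64 s, if anything falls off the work surface, if the arm or the gripper's body presses on something with over 40 N, if the wrist force passes 120 N, or if a joint passes its speed limit or range.

## Working session

There is one attempt and no reset: what is moved stays moved. The work goes in short steps, Python scripts to look and compute and a shell command to move; the robot and the scene stay as the last step left them, time stands still between calls to the robot, and variables do not carry over. Pictures are saved under pics/ and viewed, at most 10 in all, crops included, and the job is handed in when it is done.

```bash
mkdir -p pics; cat > h.py <<'E'
import numpy as np, cv2
from rig import ctrl
from scipy.spatial.transform import Rotation as R
def shot(name,fn=None):
    s=ctrl.read_state(); d=ctrl.get_image(name)
    if fn: cv2.imwrite('pics/'+fn,d['pixels'][:,:,::-1])
    if name=='wrist':
        T=np.eye(4);T[:3,:3]=R.from_euler('xyz',s['orientation']).as_matrix();T[:3,3]=s['tool_pos']
        d['c2w']=T@d['T_tool_cam']
    else: d['c2w']=np.linalg.inv(d['view'])
    return d
def ray(d,u,v,z):
    c=d['c2w'];r=c[:3,:3]@np.array([(u-d['cx'])/d['fx'],(v-d['cy'])/d['fy'],1])
    return c[:3,3]+r*(z-c[2,3])/r[2]
def proj(d,p):
    q=np.linalg.inv(d['c2w'])@np.append(p,1);return d['fx']*q[0]/q[2]+d['cx'],d['fy']*q[1]/q[2]+d['cy']
def rel(p,yaw=None):
    "world displacement to target TCP p in tool axes mm"
    s=ctrl.read_state();M=R.from_euler('xyz',s['orientation'])
    return M.inv().apply(np.array(p)-s['tool_pos'])*1000
E
python3 - <<'E'
from h import *
for n in('top','side'):
    d=shot(n,n+'.png');print(n,d['c2w'].round(3),d['fx'],d['cx'],d['cy'])
a=cv2.imread('pics/top.png');b=cv2.imread('pics/side.png')
print(ctrl.read_state())
E
```

```text
top [[-0.02  -0.995  0.1    0.431]
 [-0.999  0.023  0.025 -0.007]
 [-0.027 -0.099 -0.995  1.305]
 [ 0.     0.     0.     1.   ]] 429.11192476372474 282.6094554259928 204.6931468948472
side [[ 0.965 -0.206  0.165  0.348]
 [-0.263 -0.749  0.609 -0.794]
 [-0.002 -0.63  -0.776  1.126]
 [ 0.     0.     0.     1.   ]] 504.5494123452048 272.4342271928717 199.68457834607077
{'clock': 0.1, 'q': array([-1.3092112 ,  0.68992876, -0.19453847,  1.56622366,  0.15733556,
        0.90250506, -0.21511672]), 'qvel': array([ 1.38790409e-03, -9.29266308e-04, -1.18129444e-04, -2.58307626e-03,
        1.30854986e-03, -9.80570979e-04, -4.13895347e-05]), 'joint_efforts': array([-2.86365037e-03, -5.28495526e+01, -1.27103772e+00, -1.53836203e+01,
       -5.24691911e-02,  2.02946547e-03,  4.35866468e-05]), 'tool_pos': array([0.1410517 , 0.6082965 , 0.23797719]), 'orientation': array([-3.13992932e+00,  1.34843016e-04,  2.91390147e+00]), 'ft_force': array([ 1.15880233, -0.25158526, -0.14296715]), 'wrist_torque': array([-0.02182735, -0.07031745,  0.00649518]), 'finger_force': 0.0, 'finger_gap': 1.0034362035928805}
```

View pics/top.png

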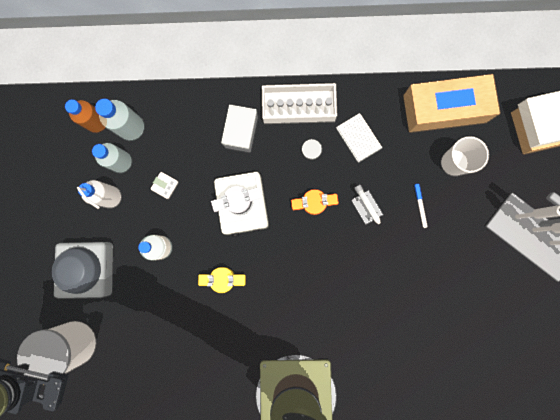

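View pics/side.png

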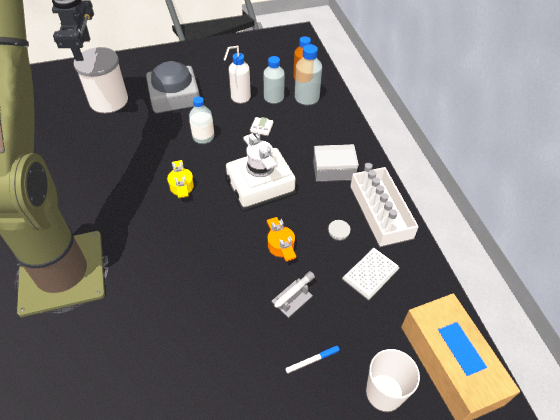

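Candidates for the holder in the top view are the aluminium one on the white mixer at (238,200), an orange look-alike at (315,202) and a yellow one at (222,281). I choose the aluminium one. The tube and rest are at (367,205). Next I'll check with one close crop.

```bash
python3 - <<'E'
from h import *
d=shot('top');e=shot('side');im=d['pixels'][:,:,::-1];im2=e['pixels'][:,:,::-1]
a=cv2.resize(im[165:240,200:275],(400,400),interpolation=cv2.INTER_CUBIC)
b=cv2.resize(im[170:235,335:400],(400,400),interpolation=cv2.INTER_CUBIC)
c=cv2.resize(im2[125:210,220:305],(400,400)[:2]);f=cv2.resize(im2[260:325,260:325],(400,400))
o=np.vstack([np.hstack([a,b]),np.hstack([c,f])]);cv2.imwrite('pics/crop.png',cv2.resize(o,(600,600)))
# mixer top: rotated rect; tube
for u,v,z in((242,203,.085),(238,200,.153),(367,205,.0395)):print(ray(d,u,v,z).round(3))
E
```

```text
[0.561 0.14  0.085]
[0.562 0.142 0.153]
[ 0.551 -0.224  0.04 ]
```

View pics/crop.png

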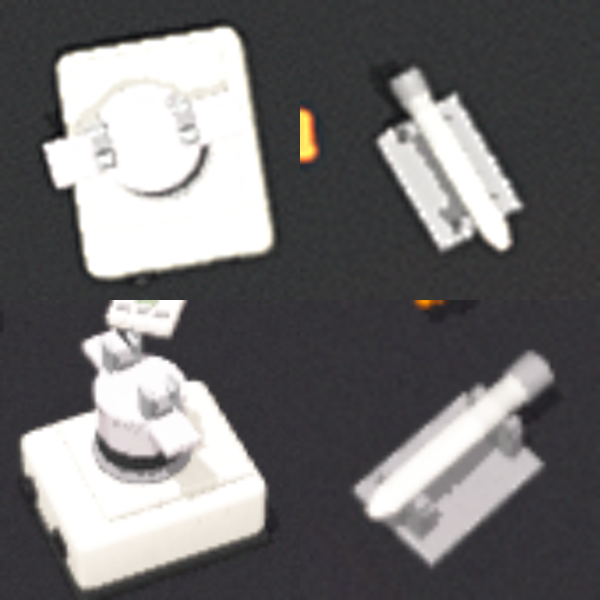

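The close crop confirms the aluminium holder: white-grey, on the mixer, bar running left to upper-right, clips at about (226,201) and (245,194) in the full image. The tube lies in the rest with its grey cap to the upper-left in the top view. I'll raise the arm and move above the holder.

```bash
python3 -m pendant '[[[0,0,-50,0,0,0,100],[0,0,-100,0,0,0,100],[0,0,-150,0,0,0,100],[-20,-14,-180,0,0,0,100],[-60,-43,-180,0,0,0,100],[-100,-72,-180,0,0,0,0],[-140,-101,-180,0,0,0,0],[-180,-127,-180,0,0,0,0]]]' 20; python3 -m pendant '[[[-40,-29,0,0,0,0,0],[-80,-58,0,0,0,0,0],[-120,-87,0,0,0,0,0],[-160,-116,0,0,0,0,0],[-200,-145,0,0,0,0,0],[-240,-174,0,0,0,0,0],[-280,-203,0,0,0,0,0],[-300,-220,0,0,0,0,0]]]'
```

```text
clock: 1.0
tool_pos: [0.2887, 0.4425, 0.4188]
orientation: [-3.141, 0.0, 2.914]
ft_force: [1.6, 0.3, -0.8]
finger_gap: 0.75
finger_force: 0.0
clock: 1.8
tool_pos: [0.5328, 0.1577, 0.4183]
orientation: [-3.139, 0.001, 2.908]
ft_force: [-0.0, -0.4, -0.7]
finger_gap: 0.027
finger_force: 0.0
```

```bash
python3 - <<'E'
from h import *
d=shot('wrist','w1.png');print(d['T_tool_cam'].round(4),d['fx'],ctrl.read_state()['tool_pos'])
print(proj(d,[.562,.142,.153]))
E
```

```text
[[-6.000e-04 -9.613e-01 -2.756e-01  7.220e-02]
 [ 1.000e+00 -1.000e-03  1.200e-03  6.000e-04]
 [-1.400e-03 -2.756e-01  9.613e-01 -1.456e-01]
 [ 0.000e+00  0.000e+00  0.000e+00  1.000e+00]] 299.77414680956525 [0.53459308 0.15418675 0.41813665]
(np.float64(275.84509544753223), np.float64(201.13971526839634))
```

View pics/w1.png

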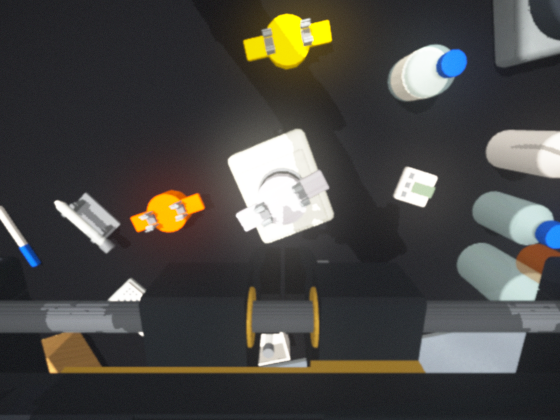

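The wrist view shows the aluminium holder on the mixer at about (284,200), with bar ends at about (326,179) and (241,222). The orange (168,212) and yellow (288,42) look-alikes are clear of it.

```bash
python3 - <<'E'
from h import *
d=shot('wrist')
a=ray(d,326,179,.153);b=ray(d,241,222,.153);v=a-b
print('bar',a.round(4),b.round(4),(a+b)/2,np.linalg.norm(v),np.degrees(np.arctan2(v[1],v[0])))
im=d['pixels']
m=(im.min(2)>130).astype(np.uint8);m[:115]=0;m[250:]=0;m[:,:222]=0;m[:,345:]=0
c=max(cv2.findContours(m,0,2)[0],key=cv2.contourArea)
# unproject contour to top face, excluding bar
p=np.array([ray(d,*q[0],.085)[:2] for q in c],np.float32)
r=cv2.minAreaRect(p*1000);print(r)
t=shot('top');m=(t['pixels'].min(2)>130).astype(np.uint8);m[:165]=0;m[240:]=0;m[:,:205]=0;m[:,275:]=0
c=max(cv2.findContours(m,0,2)[0],key=cv2.contourArea)
p=np.array([ray(t,*q[0],.085)[:2] for q in c],np.float32);print(cv2.minAreaRect(p*1000))
o=cv2.resize(im[110:260,200:360],(800,750),interpolation=cv2.INTER_CUBIC)[:,:,::-1];cv2.imwrite('pics/w1c.png',cv2.resize(o,(640,600)))
E
```

```text
bar [0.5498 0.2127 0.153 ] [0.5823 0.0813 0.153 ] [0.56600841 0.14700258 0.153     ] 0.1354207422193594 103.89302560493476
((561.063232421875, 142.5107421875), (160.88772583007812, 160.70703125), 8.419719696044922)
((561.4373168945312, 142.8101806640625), (164.798828125, 133.3594970703125), 8.138147354125977)
```

View pics/w1c.png

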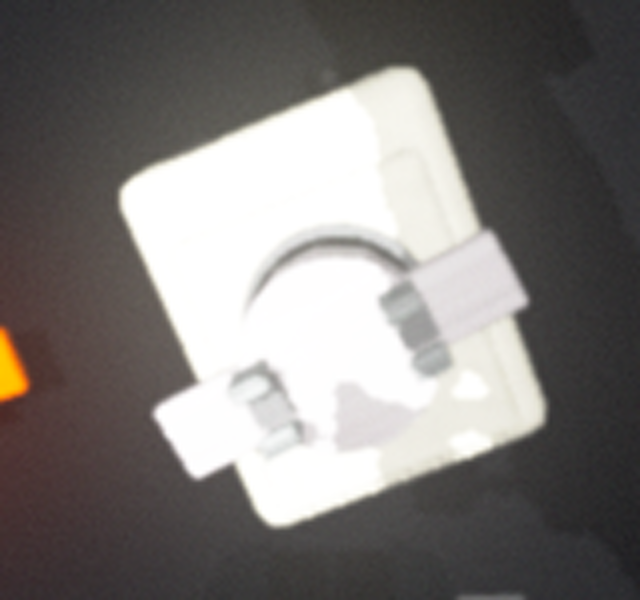

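The close crop shows the bar ends at about (327.3,176.3) and (243.8,221.3) in full-image pixels. The mixer's top face is centred at about (283.8,184.5), and it is the aluminium holder.

```bash
python3 - <<'E'
from h import *
d=shot('wrist')
a=ray(d,327.2,176.2,.153);b=ray(d,243.8,221.2,.153);v=a-b
print('bar',(a+b)/2,np.linalg.norm(v),np.degrees(np.arctan2(v[1],v[0])))
K=[(117,180),(420,60),(550,418),(270,535)]
P=[ray(d,200+x/4,110+y/4,.083) for x,y in K];print(np.mean(P,0),[np.linalg.norm(P[i]-P[i-1]).round(3) for i in range(4)])
t=shot('top')
print(ray(t,236.2,198.7,.153))
s=ctrl.read_state();print(s['tool_pos'],s['orientation'],s['q'])
C=np.array([.563,.1435]);th=np.radians(104)
for r in(.054,-.054):
  p=C+r*np.array([np.cos(th),np.sin(th)])
  print(p,rel([*p,.2]))
print('tool x yaw',np.degrees(s['orientation'][2]))
E
```

```text
bar [0.55999589 0.15802944 0.153     ] 0.13434721189892812 105.731477022173
[0.55649643 0.1601613  0.083     ] [np.float64(0.162), np.float64(0.128), np.float64(0.155), np.float64(0.129)]
[0.56545406 0.14709786 0.153     ]
[0.52954123 0.16369788 0.41852767] [ 3.14082067e+00 -1.29433440e-03  2.91547529e+00] [-0.32319248  0.41845634 -0.09475559  1.49760517  0.0393566   1.22802647
  0.9216077 ]
[0.54993622 0.19589597] [-12.93998963  35.78222919 218.53878823]
[0.57606378 0.09110403] [-61.89628829 -60.48438945 218.40110574]
tool x yaw 167.04442943318583
```

```bash
python3 - <<'E'
from h import *
for i in range(8):
  s=ctrl.read_state();print(s['clock'],s['tool_pos'].round(4),s['q'][:3].round(4));ctrl.get_image('top')
E
python3 -m pendant '[[[0,0,0,0,0,0,0],[0,0,0,0,0,0,0],[0,0,0,0,0,0,0],[0,0,0,0,0,0,0],[0,0,0,0,0,0,0],[0,0,0,0,0,0,0],[0,0,0,0,0,0,0],[0,0,0,0,0,0,0]]]'
python3 - <<'E'
from h import *
d=shot('wrist','w2.png');s=ctrl.read_state();print(s['clock'],s['tool_pos'].round(4),s['q'][:3].round(4))
cv2.imwrite('pics/w2c.png',cv2.resize(d['pixels'][110:260,200:360,::-1],(640,600),interpolation=cv2.INTER_CUBIC))
E
```

```text
2.05 [0.5295 0.1637 0.4185] [-0.3232  0.4185 -0.0948]
2.1 [0.5294 0.1642 0.4186] [-0.3239  0.4182 -0.095 ]
2.15 [0.5294 0.1643 0.4188] [-0.3243  0.4181 -0.095 ]
2.2 [0.5295 0.1642 0.4188] [-0.3244  0.418  -0.0946]
2.25 [0.5296 0.1639 0.4188] [-0.3242  0.418  -0.0943]
2.3 [0.5297 0.1637 0.4189] [-0.324  0.418 -0.094]
2.35 [0.5299 0.1634 0.4188] [-0.3238  0.4181 -0.0936]
2.4 [0.53   0.1632 0.4188] [-0.3235  0.4183 -0.0934]
clock: 3.25
tool_pos: [0.5304, 0.1624, 0.4187]
orientation: [3.141, 0.0, 2.914]
ft_force: [0.5, -0.2, -0.4]
finger_gap: 0.007
finger_force: 0.0
3.3 [0.5304 0.1624 0.4187] [-0.3224  0.4186 -0.093 ]
```

View pics/w2c.png

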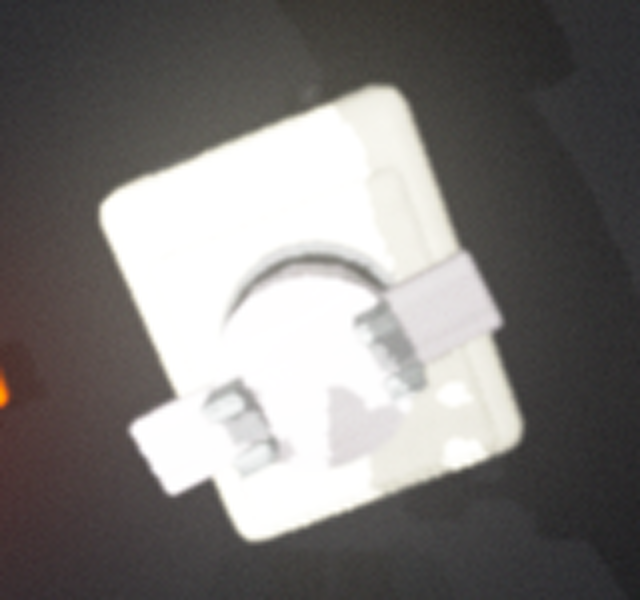

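Now the arm is settled. The bar ends are at crop (485,288) and (151,463), and the mixer corners at crop (98,207), (402,80), (527,440) and (245,547).

```bash
python3 - <<'E'
from h import *
d=shot('wrist');f=lambda x,y,z:ray(d,200+x/4,110+y/4,z)
a=f(485,288,.153);b=f(151.5,463,.153);v=a-b;th=np.arctan2(v[1],v[0])
print('bar',(a+b)/2,np.linalg.norm(v),np.degrees(th))
P=[f(x,y,.085) for x,y in[(98,207),(402,80),(527,440),(245,547)]];print(np.mean(P,0))
E
```

```text
bar [0.56504265 0.15042177 0.153     ] 0.13470759320345346 105.34048968006226
[0.56185659 0.15216383 0.085     ]
```

```bash
python3 -m pendant '[[[-1,5,-0,0,0,8,64],[-3,10,30,0,0,16,64],[-5,20,70,0,0,24,64],[-8,30,110,0,0,32,64],[-10,40,140,0,0,40,64],[-10,42,170,0,0,48,64],[-10,42,195,0,0,56,64],[-10,42,205,0,0,62,64]]]'
python3 -m pendant '[[[0,0,0,0,0,0,64],[0,0,0,0,0,0,64],[0,0,0,0,0,0,64],[0,0,0,0,0,0,64],[0,0,0,0,0,0,64],[0,0,0,0,0,0,64],[0,0,0,0,0,0,64],[0,0,0,0,0,0,64]]]'
python3 - <<'E'
from h import *
d=shot('wrist','w3.png');s=ctrl.read_state();print(s['tool_pos'],s['q'])
C=np.array([.564,.149]);th=np.radians(105)
for r in(.068,-.068):
  for w in(.015,-.015):print(proj(d,[*(C+r*np.array([np.cos(th),np.sin(th)])+w*np.array([-np.sin(th),np.cos(th)])),.153]))
E
```

```text
clock: 4.15
tool_pos: [0.5482, 0.201, 0.2111]
orientation: [-3.137, 0.001, 1.827]
ft_force: [0.3, 0.1, 0.4]
finger_gap: 0.637
finger_force: 0.0
clock: 4.95
tool_pos: [0.5496, 0.2011, 0.2138]
orientation: [3.141, -0.0, 1.832]
ft_force: [-0.8, -0.4, -0.1]
finger_gap: 0.64
finger_force: 0.0
[0.54956548 0.20110169 0.21371671] [-0.52856609  0.67145242  0.17076109  1.72809234 -0.15499449  0.75520293
 -0.02011116]
(np.float64(262.8962177155503), np.float64(209.60357732973137))
(np.float64(304.82608513063815), np.float64(209.54223001561647))
(np.float64(265.9866530022163), np.float64(365.4510866366286))
(np.float64(301.7026734027126), np.float64(365.3958551820306))
```

View pics/w3.png

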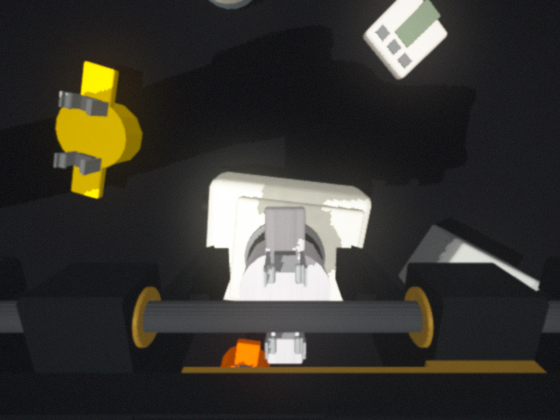

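The bar end's edge spans (265..305, 207), within 1–2 px of the prediction, so the fingers straddle it. I'll descend and start the arc.

```bash
python3 -m pendant '[[[0,0,25,0,0,0,64],[0,0,50,0,0,0,64],[0,0,70,0,0,0,64],[0,0,77,0,0,0,60],[0,0,77,0,0,0,55],[0,0,77,0,0,0,50],[0,0,77,0,0,0,45],[0,0,77,0,0,0,45]]]' 10
python3 -m pendant '[[[0,-3,0,0,0,-3,45],[0,-6,0,0,0,-6,45],[-1,-8,0,0,0,-9,45],[-1,-11,0,0,0,-12,45],[-2,-14,0,0,0,-15,45],[-3,-17,0,0,0,-18,45],[-4,-19,0,0,0,-21,45],[-5,-22,0,0,0,-24,45]]]'
```

```text
clock: 5.8
tool_pos: [0.5502, 0.2013, 0.1377]
orientation: [3.14, -0.0, 1.832]
ft_force: [0.0, -0.0, -0.1]
finger_gap: 0.448
finger_force: 0.0
clock: 6.6
tool_pos: [0.5301, 0.1907, 0.1374]
orientation: [3.14, 0.001, 2.253]
ft_force: [0.3, 0.3, -0.7]
finger_gap: 0.449
finger_force: 0.2
```

```bash
python3 -m pendant '[[[0,-3,0,0,0,-3,45],[0,-6,0,0,0,-6,45],[-1,-8,0,0,0,-9,45],[-1,-11,0,0,0,-12,45],[-1,-11,0,0,0,-12,45],[-1,-11,0,0,0,-12,45],[-1,-11,0,0,0,-12,45],[-1,-11,0,0,0,-12,45]]]'
python3 - <<'E'
from h import *
s=ctrl.read_state();print(s['ft_force'],s['wrist_torque'],s['tool_pos'],s['orientation'])
d=shot('wrist','w4.png');e=shot('side');im=e['pixels'][115:215,210:310,::-1]
cv2.imwrite('pics/m4.png',np.hstack([cv2.resize(d['pixels'][150:400,180:400,::-1],(352,400)),cv2.resize(im,(400,400))]))
E
```

```text
clock: 7.4
tool_pos: [0.5219, 0.1831, 0.1368]
orientation: [3.141, 0.0, 2.46]
ft_force: [0.4, 0.1, 0.1]
finger_gap: 0.445
finger_force: 0.0
[0.36807726 0.13375792 0.09912743] [-0.0339032  -0.0338209  -0.03288682] [0.52185905 0.18305209 0.13679558] [3.14133670e+00 1.79133171e-04 2.45959118e+00]
```

View pics/m4.png

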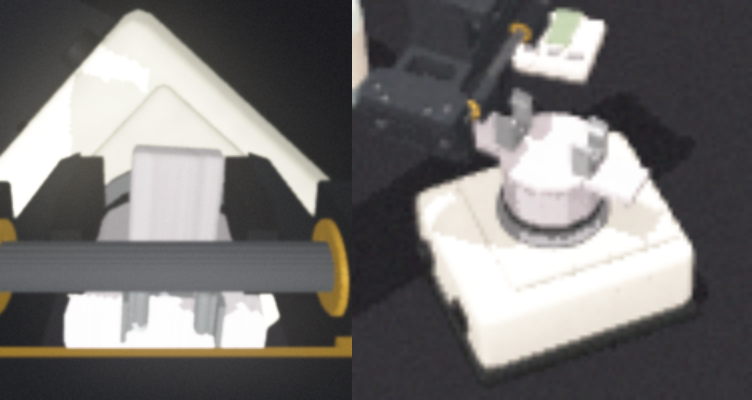

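The fingers still hold the bar end between them, and the dark gap under the hub remains visible in the side view, so it is not yet meshed. I'll turn further.

```bash
python3 -m pendant '[[[0,-3,0,0,0,-3,45],[0,-6,0,0,0,-6,45],[-1,-8,0,0,0,-9,45],[-1,-11,0,0,0,-12,45],[-1,-11,0,0,0,-12,45],[-1,-11,0,0,0,-12,45],[-1,-11,0,0,0,-12,45],[-1,-11,0,0,0,-12,45]]]'
python3 - <<'E'
from h import *
s=ctrl.read_state();print(s['ft_force'],s['wrist_torque'])
for f in('w4.png',None):
    im=cv2.imread('pics/w4.png')[:,:,::-1] if f else shot('wrist','w5.png')['pixels']
    for v in(255,270,285):
        print(v,''.join('%4d'%x for x in im[v,240:340:3].mean(1)))
E
```

```text
clock: 8.3
tool_pos: [0.5176, 0.1758, 0.1371]
orientation: [3.136, 0.002, 2.67]
ft_force: [3.6, 3.3, -2.6]
finger_gap: 0.454
finger_force: 2.6
[ 3.59116297  3.27037763 -2.60732609] [ 0.72972244 -0.75156506 -0.07847847]
255   75  81 232 238 238 237 237 222 219 225 227 227 223 220 223 223 225 222 222 222 221 218 215 222 223 222 205  72  59  59  58  58  55  57
270   67  67 135 146 146 143 114 159 222 224 226 225 219 218 220 221 222 220 223 219 217 214 217 223 221 216 165  55  55  52  54  51  55  51
285   59  62 146 168 168 171 168 198 223 224 225 222 216 219 218 220 218 218 221 220 217 213 220 222 219 200 161  85  52  54  52  52  50  50
255   81  86 231 237 233 168 134 141 213 227 226 228 223 219 221 222 224 223 221 223 220 217 213 218 224 220 214 121  57  56  58  55  54  57
270   70  70 138 139 105  69  66 168 221 225 226 224 217 220 221 221 220 220 222 218 218 211 215 223 221 217 171  56  54  54  51  53  48  48
285   59  79 173 170 168 168 172 213 223 223 224 219 216 218 219 220 216 219 220 217 212 213 222 220 217 184 102  49  48  51  48  50  49  46
```

The side force reached about 5 N, so it has likely meshed. I'll back off, rise and measure the bar.

```bash
python3 -m pendant '[[[0,2,0,0,0,2,50],[0,3,0,0,0,3,60],[0,3,-10,0,0,3,64],[0,3,-50,0,0,3,64],[0,3,-100,0,0,3,64],[-20,3,-140,0,0,3,64],[-54,3,-160,0,0,3,30],[-90,3,-160,0,0,3,0]]]' 20
python3 -m pendant '[[[0,0,0,0,0,0,0],[0,0,0,0,0,0,0],[0,0,0,0,0,0,0],[0,0,0,0,0,0,0],[0,0,0,0,0,0,0],[0,0,0,0,0,0,0],[0,0,0,0,0,0,0],[0,0,0,0,0,0,0]]]'
python3 - <<'E'
from h import *
d=shot('wrist','w6.png')
t=shot('top','t6.png');print(ctrl.read_state()['orientation'])
a=cv2.resize(d['pixels'][100:340,130:430,::-1],(750,600),interpolation=cv2.INTER_CUBIC)
cv2.imwrite('pics/w6c.png',a)
E
```

```text
clock: 9.15
tool_pos: [0.5989, 0.1357, 0.3017]
orientation: [3.136, 0.005, 2.618]
ft_force: [0.4, -0.0, 0.1]
finger_gap: 0.481
finger_force: 0.0
clock: 9.95
tool_pos: [0.597, 0.1356, 0.2967]
orientation: [-3.142, -0.0, 2.617]
ft_force: [0.2, -0.0, -0.1]
finger_gap: 0.006
finger_force: 0.0
[ 3.14156835e+00 -9.88374187e-05  2.61720331e+00]
```

View pics/w6c.png

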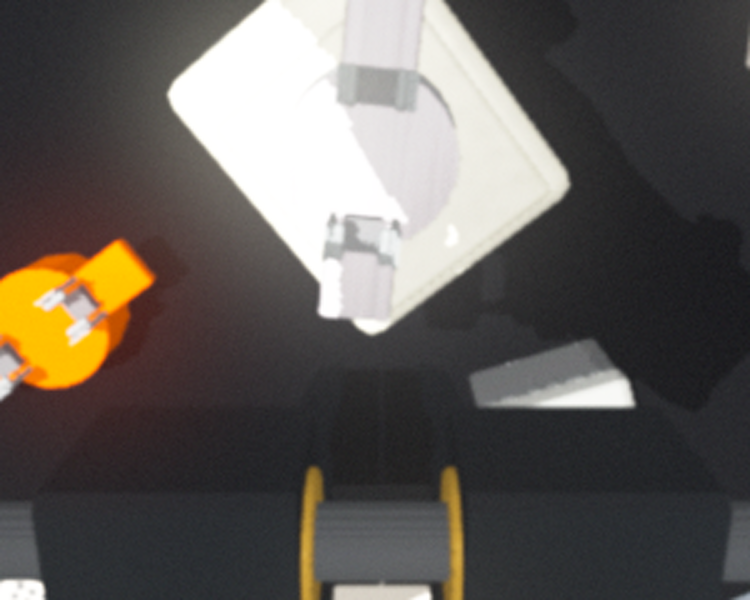

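The bar's visible end is at crop (354,318), centreline through crop (385,2). The dark gap under the hub has closed, so it has meshed.

```bash
python3 - <<'E'
from h import *
d=shot('wrist')
for z in(.143,.153):
  a=ray(d,271.8,227.2,z);b=ray(d,284.2,100.8,z);v=(b-a)[:2];n=v/np.linalg.norm(v)
  w=np.linalg.norm(ray(d,130+318/2.5,100+316/2.5,z)-ray(d,130+391/2.5,100+320/2.5,z))
  print(z,'width',w,'ang',np.degrees(np.arctan2(v[1],v[0])),'C',a[:2]+.068*n)
  C=a[:2]+.068*n
  print(rel([*C,.165]))
E
```

```text
0.143 width 0.03084795684466617 ang 144.073750337784 C [0.5640191  0.15058039]
[ 36.19854332  -3.4748859  131.68817609]
0.153 width 0.029817395588027977 ang 144.073750337784 C [0.56119438 0.15262729]
[ 39.66861971  -3.11790784 131.68830143]
```

```bash
python3 -m pendant '[[[15,-2,0,0,0,3,0],[36,-3,0,0,0,6,0],[36,-3,40,0,0,6,0],[36,-3,80,0,0,6,0],[36,-3,110,0,0,6,0],[36,-3,130,0,0,6,0],[36,-3,140,0,0,6,0],[36,-3,145,0,0,6,0]]]' 20
python3 -m pendant '[[[0,0,2,0,0,0,0],[0,0,4,0,0,0,0],[0,0,6,0,0,0,0],[0,0,8,0,0,0,0],[0,0,10,0,0,0,0],[0,0,12,0,0,0,0],[0,0,12,0,0,0,0],[0,0,12,0,0,0,0]]]'
```

```text
clock: 10.9
tool_pos: [0.5643, 0.1509, 0.1511]
orientation: [-3.141, -0.001, 2.512]
ft_force: [-0.4, -1.0, 0.0]
finger_gap: 0.007
finger_force: 0.0
clock: 11.7
tool_pos: [0.5648, 0.151, 0.1408]
orientation: [3.14, 0.001, 2.512]
ft_force: [-1.0, -1.6, 6.5]
finger_gap: 0.005
finger_force: 3.3
```

It touched at about 0.142 m, so it is meshed. I'll press on.

```bash
python3 -m pendant '[[[0,0,1,0,0,0,0],[0,0,2,0,0,0,0],[0,0,3,0,0,0,0],[0,0,4,0,0,0,0],[0,0,5,0,0,0,0],[0,0,6,0,0,0,0],[0,0,6,0,0,0,0],[0,0,6,0,0,0,0]]]'
python3 -m pendant '[[[0,0,1,0,0,0,0],[0,0,2,0,0,0,0],[0,0,2,0,0,0,0],[0,0,2,0,0,0,0],[0,0,2,0,0,0,0],[0,0,2,0,0,0,0],[0,0,2,0,0,0,0],[0,0,2,0,0,0,0]]]'
```

```text
clock: 12.5
tool_pos: [0.5648, 0.1511, 0.1355]
orientation: [3.14, 0.001, 2.512]
ft_force: [-3.0, -0.8, 12.1]
finger_gap: 0.01
finger_force: 6.0
clock: 13.3
tool_pos: [0.5649, 0.1511, 0.1354]
orientation: [3.139, 0.002, 2.512]
ft_force: [-7.0, -2.1, 26.2]
finger_gap: 0.006
finger_force: 13.3
```

Bottomed out at 0.1354 m with the force rising to 26 N: the holder is home. Next is the tube.

```bash
python3 -m pendant '[[[0,0,-40,0,0,0,0],[0,0,-80,0,0,0,0],[0,0,-120,0,0,0,0],[0,0,-160,0,0,0,20],[-22,-33,-165,0,0,8,30],[-44,-66,-165,0,0,16,40],[-66,-99,-165,0,0,24,45],[-88,-132,-165,0,0,32,45]]]' 20
python3 -m pendant '[[[-28,-12,0,0,0,8,45],[-56,-24,0,0,0,16,45],[-84,-36,0,0,0,24,45],[-112,-48,0,0,0,32,45],[-140,-60,0,0,0,40,45],[-168,-72,0,0,0,48,45],[-190,-84,0,0,0,56,45],[-198,-87,0,0,0,64,45]]]'
python3 -m pendant '[[[0,0,0,0,0,8,45],[0,0,0,0,0,16,45],[0,0,0,0,0,18,45],[0,0,0,0,0,18,45],[0,0,0,0,0,18,45],[0,0,0,0,0,18,45],[0,0,0,0,0,18,45],[0,0,0,0,0,18,45]]]'
python3 - <<'E'
from h import *
d=shot('wrist','w7.png');s=ctrl.read_state();print(s['tool_pos'],s['q'])
cv2.imwrite('pics/w7c.png',cv2.resize(d['pixels'][60:300,130:430,::-1],(750,600),interpolation=cv2.INTER_CUBIC))
E
```

```text
clock: 14.1
tool_pos: [0.5576, -0.0091, 0.2971]
orientation: [3.141, 0.0, 1.948]
ft_force: [0.3, -0.3, -0.2]
finger_gap: 0.429
finger_force: 0.0
clock: 14.9
tool_pos: [0.55, -0.2275, 0.297]
orientation: [3.14, 0.002, 0.827]
ft_force: [-0.2, 0.0, 0.1]
finger_gap: 0.452
finger_force: 0.0
clock: 15.7
tool_pos: [0.5512, -0.2238, 0.2967]
orientation: [-3.142, -0.0, 0.523]
ft_force: [0.2, -0.1, -0.5]
finger_gap: 0.453
finger_force: 0.0
[ 0.55116797 -0.2238134   0.29672279] [ 0.03356161  0.62559939  0.490856    1.60763852 -0.33592257  0.99327617
 -0.41696756]
```

View pics/w7c.png

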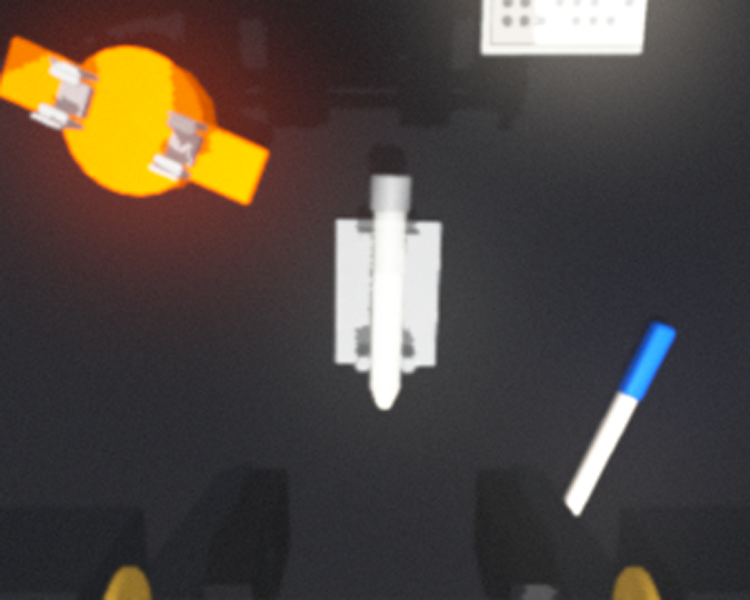

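The tube has its cap end at crop (391,175), the cap/body edge at (390,211) and the cone tip at (384,410). It is nearly aligned with the tool's x.

```bash
python3 - <<'E'
from h import *
d=shot('wrist');f=lambda x,y:ray(d,130+x/2.5,60+y/2.5,.0395)
s=ctrl.read_state()
a,b,t,c=f(390,211),f(384,410),f(391,176),f(385.5,382);v=a-b
n=v/np.linalg.norm(v)
print(np.linalg.norm(v),np.linalg.norm(t-b),np.degrees(np.arctan2(v[1],v[0])),'body',np.linalg.norm(a-c))
for C in(a-.048*n,b+.060*n): print(C,rel([C[0],C[1],.028]))
print(np.degrees(s['orientation'][2]),rel([.551,-.224,.028]))
R_=[ray(d,130+x/2.5,60+y/2.5,.006) for x,y in[(336,220),(441,222),(435,366),(336,363)]];print(np.mean(R_,0))
E
```

```text
0.11030208792197932 0.12809152823263015 28.36757447200863 body 0.09375754109165046
[ 0.5501072  -0.22643333  0.0395    ] [ -2.28091744   1.78387601 268.697903  ]
[ 0.54808155 -0.22752712  0.0395    ] [ -4.58211571   1.71988221 268.69759245]
29.960495895102504 [-2.92210270e-01  1.21573733e-01  2.68698334e+02]
[ 0.54829233 -0.22755891  0.006     ]
```

```bash
python3 -m pendant '[[[-3,2,45,0,0,1.5,45],[-3,2,90,0,0,1.5,45],[-3,2,135,0,0,1.5,45],[-3,2,180,0,0,1.5,45],[-3,2,215,0,0,1.5,45],[-3,2,245,0,0,1.5,45],[-3,2,260,0,0,1.5,45],[-3,2,269,0,0,1.5,45]]]' 30
python3 -m pendant '[[[0,0,0,0,0,0,45],[0,0,0,0,0,0,45],[0,0,0,0,0,0,30],[0,0,0,0,0,0,15],[0,0,0,0,0,0,10],[0,0,0,0,0,0,10],[0,0,0,0,0,0,10],[0,0,0,0,0,0,10]]]' 30
```

```text
clock: 16.6
tool_pos: [0.5493, -0.2269, 0.0267]
orientation: [-3.141, 0.001, 0.497]
ft_force: [0.4, -0.2, 0.8]
finger_gap: 0.448
finger_force: 0.0
clock: 17.4
tool_pos: [0.55, -0.2271, 0.0282]
orientation: [3.141, -0.001, 0.497]
ft_force: [-0.7, 0.8, 5.2]
finger_gap: 0.179
finger_force: 30.0
```

The 15.8 mm opening and the upward force suggest the pads pinch above the tube's axis. I'll regrip 6 mm lower.

```bash
python3 -m pendant '[[[0,0,0,0,0,0,30],[0,0,0,0,0,0,45],[0,0,3,0,0,0,45],[0,0,5,0,0,0,45],[0,0,5,0,0,0,30],[0,0,5,0,0,0,15],[0,0,5,0,0,0,10],[0,0,5,0,0,0,10]]]' 25
python3 -m pendant '[[[0,0,0,0,0,0,10],[0,0,0,0,0,0,10],[0,0,0,0,0,0,10],[0,0,0,0,0,0,10],[0,0,0,0,0,0,10],[0,0,0,0,0,0,10],[0,0,0,0,0,0,10],[0,0,0,0,0,0,10]]]' 25
```

```text
clock: 18.2
tool_pos: [0.5496, -0.227, 0.0227]
orientation: [3.142, -0.0, 0.496]
ft_force: [0.0, -0.4, 0.2]
finger_gap: 0.178
finger_force: 25.0
clock: 19.0
tool_pos: [0.5496, -0.227, 0.0227]
orientation: [-3.142, -0.0, 0.496]
ft_force: [-0.2, 0.3, 0.1]
finger_gap: 0.181
finger_force: 25.0
```

The grip is now neutral vertically. I'll lift the tube and carry it over the holder.

```bash
python3 -m pendant '[[[0,0,-30,0,0,0,10],[0,0,-75,0,0,0,10],[0,0,-120,0,0,0,10],[0,0,-165,0,0,-8,10],[0,0,-210,0,0,-16,10],[20,-34,-245,0,0,-24,10],[40,-68,-270,0,0,-32,10],[60,-102,-270,0,0,-40,10]]]' 25
python3 -m pendant '[[[30,-10,0,0,0,-8,10],[62,-21,0,0,0,-16,10],[94,-32,0,0,0,-24,10],[126,-43,0,0,0,-32,10],[158,-54,0,0,0,-40,10],[190,-65,0,0,0,-48,10],[220,-76,0,0,0,-56,10],[245,-86,0,0,0,-64,10]]]'
python3 -m pendant '[[[0,0,0,0,0,-6,10],[0,0,0,0,0,-11.6,10],[0,0,0,0,0,-11.6,10],[0,0,0,0,0,-11.6,10],[0,0,0,0,0,-11.6,10],[0,0,0,0,0,-11.6,10],[0,0,0,0,0,-11.6,10],[0,0,0,0,0,-11.6,10]]]'
python3 - <<'E'
from h import *
d=shot('wrist','w8.png');s=ctrl.read_state();print(s['tool_pos'],np.degrees(s['orientation'][2]),rel([.5645,.1508,.2]))
cv2.imwrite('pics/w8c.png',d['pixels'][:,:,::-1])
E
```

```text
clock: 19.8
tool_pos: [0.5557, -0.1082, 0.2968]
orientation: [3.134, -0.002, 1.199]
ft_force: [1.0, -1.1, -0.6]
finger_gap: 0.18
finger_force: 25.0
clock: 20.6
tool_pos: [0.5633, 0.1528, 0.2927]
orientation: [3.141, -0.001, 2.319]
ft_force: [0.4, 0.3, -0.2]
finger_gap: 0.181
finger_force: 25.0
clock: 21.4
tool_pos: [0.5637, 0.1507, 0.2927]
orientation: [3.142, -0.0, 2.514]
ft_force: [-0.2, 0.6, -0.4]
finger_gap: 0.178
finger_force: 25.0
[0.56375308 0.1507428  0.29273203] 144.03576115370984 [-0.5714991   0.47692448 92.73207192]
```

View pics/w8c.png

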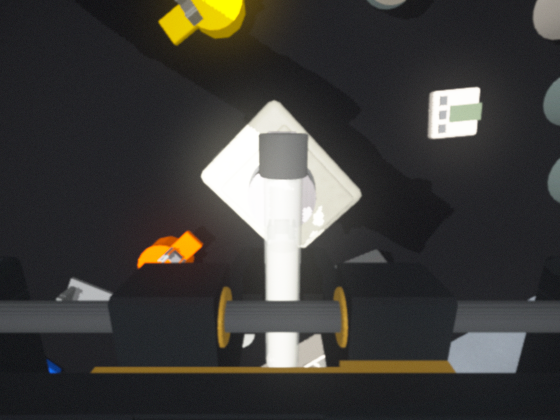

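The tube hangs level along the bar direction: cap edge at about (283,178), cap end at about (283,133), mixer below. I've now viewed 11 pictures, one over the limit of 10, so from here I check numerically only.

```bash
python3 - <<'E'
from h import *
d=shot('wrist');s=ctrl.read_state();M=R.from_euler('xyz',s['orientation'])
for x in(44,48,52,66):print(x,proj(d,s['tool_pos']+M.apply(np.array([x,0,-17])/1000)))
im=d['pixels'];print(im[130:200:2,283].mean(1).astype(int))
for v in(160,200,225):print(v,im[v,245:325:2].mean(1).astype(int))
E
```

```text
44 (np.float64(281.75767664703073), np.float64(192.09357635197964))
48 (np.float64(281.7476723590308), np.float64(183.09600244992995))
52 (np.float64(281.73749778141155), np.float64(173.9452748769064))
66 (np.float64(281.70048102862813), np.float64(140.6534535317575))
[225 170 120 133 134 136 139 137 137 139 140 141 140 141 141 140 138 143
 144 144 144 144 145 144 145 251 254 254 254 253 251 251 251 251 251]
160 [254 253 253 254 254 254 253 173 131 136 135 139 141 140 142 144 145 142
 140 140 142 138 134 135 132 130 127 122 123 115 111 165 221 223 225 221
 213 220 228 226]
200 [254 254 253 253 253 253 253 253 254 252 248 251 251 249 250 251 251 252
 252 251 250 248 247 245 241 236 230 216 198 206 204 204 206 202 202 212
 223 221 222 221]
225 [ 80  87 168 249 253 254 253 253 254 252 247 245 237 242 246 245 247 246
 247 245 243 241 240 237 230 228 227 211 204 221 223 223 223 224 227 237
 241 249 237 217]
```

```bash
python3 -m pendant '[[[0,0,40,0,0,0,10],[0,0,80,0,0,0,10],[0,0,110,0,0,0,10],[0,0,130,0,0,0,10],[0,0,138,0,0,0,10],[0,0,141,0,0,0,10],[0,0,141,0,0,0,10],[0,0,141,0,0,0,10]]]' 40
python3 -m pendant '[[[0,0,1,0,0,0,10],[0,0,2,0,0,0,10],[0,0,3,0,0,0,10],[0,0,4,0,0,0,10],[0,0,5,0,0,0,10],[0,0,6,0,0,0,10],[0,0,6,0,0,0,10],[0,0,6,0,0,0,10]]]'
```

```text
clock: 22.3
tool_pos: [0.5646, 0.151, 0.1529]
orientation: [3.14, 0.001, 2.514]
ft_force: [-0.6, 0.1, -0.6]
finger_gap: 0.175
finger_force: 40.0
clock: 23.1
tool_pos: [0.5637, 0.1504, 0.1458]
orientation: [-3.141, 0.0, 2.514]
ft_force: [-0.5, -1.5, 3.2]
finger_gap: 0.177
finger_force: 40.0
```

Contact came at about 0.146 m as expected. I'll press with the grip.

```bash
python3 -m pendant '[[[0,0,1,0,0,0,10],[0,0,2,0,0,0,10],[0,0,3,0,0,0,10],[0,0,4,0,0,0,10],[0,0,5,0,0,0,10],[0,0,6,0,0,0,10],[0,0,6,0,0,0,10],[0,0,6,0,0,0,10]]]'
python3 -m pendant '[[[0,0,1,0,0,0,10],[0,0,2,0,0,0,10],[0,0,3,0,0,0,10],[0,0,3,0,0,0,10],[0,0,3,0,0,0,10],[0,0,3,0,0,0,10],[0,0,3,0,0,0,10],[0,0,3,0,0,0,10]]]'
```

```text
clock: 23.9
tool_pos: [0.5637, 0.1505, 0.1394]
orientation: [-3.141, -0.0, 2.514]
ft_force: [-1.1, -1.9, 0.2]
finger_gap: 0.176
finger_force: 40.0
clock: 24.7
tool_pos: [0.5636, 0.1508, 0.1365]
orientation: [-3.141, -0.0, 2.514]
ft_force: [-0.9, -1.2, -3.3]
finger_gap: 0.178
finger_force: 40.0
```

The force went negative: the clips pulled the tube in. I'll release, rise, close, and press on the tube's top to verify.

```bash
python3 -m pendant '[[[0,0,0,0,0,0,30],[0,0,0,0,0,0,45],[0,0,0,0,0,0,45],[0,0,-20,0,0,0,45],[0,0,-45,0,0,0,45],[0,0,-45,0,0,0,10],[0,0,-45,0,0,0,0],[0,0,-45,0,0,0,0]]]' 20
python3 -m pendant '[[[0,0,3,0,0,0,0],[0,0,8,0,0,0,0],[0,0,13,0,0,0,0],[0,0,16,0,0,0,0],[0,0,19,0,0,0,0],[0,0,22,0,0,0,0],[0,0,22,0,0,0,0],[0,0,22,0,0,0,0]]]'
```

```text
clock: 25.5
tool_pos: [0.5632, 0.1507, 0.181]
orientation: [-3.141, -0.001, 2.514]
ft_force: [0.2, 0.0, -0.2]
finger_gap: 0.206
finger_force: 0.0
clock: 26.3
tool_pos: [0.5642, 0.1512, 0.1603]
orientation: [3.14, 0.0, 2.514]
ft_force: [-0.2, 0.8, 3.6]
finger_gap: 0.003
finger_force: 2.4
```

```bash
python3 -m pendant '[[[0,0,1,0,0,0,0],[0,0,2,0,0,0,0],[0,0,2,0,0,0,0],[0,0,2,0,0,0,0],[0,0,2,0,0,0,0],[0,0,2,0,0,0,0],[0,0,2,0,0,0,0],[0,0,2,0,0,0,0]]]'
python3 -m pendant '[[[0,0,-30,0,0,0,0],[0,0,-70,0,0,0,0],[0,0,-110,0,0,0,0],[0,0,-140,0,0,0,0],[-45,0,-140,0,0,0,0],[-90,0,-140,0,0,0,0],[-90,0,-140,0,0,0,0],[-90,0,-140,0,0,0,0]]]'
python3 - <<'E'
from h import *
d=shot('wrist','w9.png');t=shot('top','t9.png');s=ctrl.read_state();print(s['tool_pos'],s['clock'])
n=np.array([np.cos(np.radians(144)),np.sin(np.radians(144))]);C=np.array([.564,.1507])
im=d['pixels']
g=cv2.cvtColor(im,cv2.COLOR_RGB2HSV)
for x in(-.06,-.048,0,.048,.066):print(x,np.round(proj(d,[*(C+n*x),.1515])))
u,v=proj(d,[*(C+n*.057),.162]);v=int(v);print(int(u),v,im[v,int(u)-40:int(u)+40:2].mean(1).astype(int))
u0,v0=map(int,proj(d,[*(C+n*.048),.160]));print(u0,v0,im[max(v0-70,0):v0+30:2,u0].mean(1).astype(int))
E
```

```text
clock: 27.1
tool_pos: [0.5648, 0.1518, 0.16]
orientation: [3.138, 0.002, 2.514]
ft_force: [-3.4, -0.2, 16.4]
finger_gap: 0.003
finger_force: 8.2
clock: 27.9
tool_pos: [0.6367, 0.0968, 0.2968]
orientation: [-3.141, -0.001, 2.512]
ft_force: [0.4, 0.5, -0.2]
finger_gap: 0.004
finger_force: 0.0
[0.63551302 0.0991195  0.29719981] 28.0
-0.06 [283. 170.]
-0.048 [283. 157.]
0 [283. 104.]
0.048 [283.  46.]
0.066 [283.  23.]
282 30 [ 44  47  44  48  45  46  87 180 209 215 220 223 213 197 183 105 107 110
 114 118 124 123 117 114 108 104 101 173 136  46  45  43  45  48  47  47
  46  46  46  46]
282 43 [ 39  42  42  42  40  42  46  62 115 118 120 121 120 123 120 124 122 124
 124 129 233 241 246 251 251 251 251 252 251 252 252 252 251 249 249 249
 249]
```

Pressed with 16 N, the tube top stays at 0.160 m, which is the seated height. Along the bar its cap edge is about 2 px from nominal, sideways about 1 px. The robot is clear, so I'm handing in.

```bash
python3 -c "
from rig import ctrl
print(ctrl.finish_job())"
```

```text
the job is handed in; nothing more can be done
None
```

I handed the job in at about 28 s: by force and height the holder is meshed and home (0.1354 m) and the tube snapped into both clips (top firm at 0.160 m under 16 N), the robot is clear, no verdict came back, and I viewed 11 pictures, one over the limit of 10.

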